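# Put the short shaker away in the roll-top bin

## Robot

A 7-joint arm with a two-finger parallel gripper is mounted at the origin on the work surface. World frame = base frame: x ahead of the robot, y to its left, z up, the work surface at z = 0. Lengths are in mm, angles in rad, forces in N, time in s.
With the tool pointing down it reaches from about 400 to 875 mm from the base axis. Payload 4.4 kg.
Tool frame: the origin (TCP) lies midway between the tips of the shut fingers; the grasp point (between the pads) lies 19 mm behind it; z points along the fingers, y is the line along which they close (so a half turn about z gives the same grasp; the last joint's range is limited). The gripper opens to 85 mm and grips with 20 to 120 N. Pads are 22 mm wide; open, the fingers measure 114 mm over their backs; the gripper's body (76 mm by 85 mm) begins 54 mm behind the grasp point. The pads swing forward as they close: fully open they stand 13 mm farther back than shut.
Start: joints at [-1.209, 0.628, 0.038, 1.517, -0.027, 0.996, -0.02], TCP at [269.644, 591.447, 231.313] pointing down, gripper open.
Joint ranges: [-3.06, 3.06], [-0.37, 2.12], [-1.25, 1.32], [0.18, 2.47], [-1.1, 4.24], [0.23, 1.98], [-2.94, 2.94]. Speed limits (rad/s): [2.57, 2.57, 3.14, 3.14, 3.14, 3.14, 3.14].

## Interface

Orientations are given as [roll, pitch, yaw] about the fixed x, y, z axes, in that order (R = Rz(yaw) Ry(pitch) Rx(roll)).
In Python, from cell import read_state, get_image, finish_job gives the robot as it stands.
- The arm moves only by the tool send_rows, never from a script. Its argument "series" is a list of rows, each an object of numbers: "ax", "ay", "az": the turn, a rotation vector about the tool's x, y, z in rad; "dx", "dy", "dz": the shift along the tool's x, y, z in cm; "hand": the closure, from 0 (fully open) to 1 (shut). In form: [{"ax": .., "ay": .., "az": .., "dx": .., "dy": .., "dz": .., "hand": ..}, ...]. A call has 1 to 10 rows; each row is the pose to reach, as a shift and turn from the pose commanded when the call began, along the tool's axes at that moment; what a row does not reach only later rows make up. A row lasts 1/10 s, in which the tool goes at most 50 mm and 8.59 degrees, less where a joint would pass 70% of its speed; a pose out of reach is approached as far as the arm can. A call with a gripper value outside its range is refused whole. The fingers move at their own pace and stop on an object; the grip force is fixed at half the most. Time passes only in rows, so rows that repeat a pose let the fingers close. It gives the time, the measured TCP pose, the force, the opening and the grip force at its end, in the units of the state.
- read_state(): the state, without advancing time (a new reading comes with each control period).
- get_image(name): name is "scene" or "top"; returns a dict with "pixels" (384x512x3 uint8, red, green, blue), "mtx" (3x3 intrinsics, pixels), "R" (3x3) and "t" (3): a world point X has camera coordinates R X + t. Camera axes: x right, y down, z forward; pixel columns grow to the right and rows downward; lengths in mm; the calibration is good to about 2 mm. A picture is of the moment at which its call begins. There is no depth.
- finish_job(): hands the job in; it is judged then, once.
The state is a dict: "clock": time; "qpos": joint angles; "qd": joint speeds; "tau": joint torques, N m; "eef_pos": TCP position; "tool_rot": TCP orientation; "force": force on the tool from outside, world axes, zero at the start; "torque": the same for the moment, N m; "width": finger opening in mm; "gripper_force": force on a finger pad.
Only numpy, scipy, OpenCV 4.12 (cv2) and the standard library are available. Lean on these libraries where they do the work, as an engineer would, in place of code of your own. Each camera call takes 0.05 s, during which the arm holds its last target. There are 200 camera calls.

## Task

Put the short steel shaker into the open roll-top bin so that it stands upright on the bin's floor, then roll the slatted cover down by its handle until it is fully shut. Leave the tall shaker and the squeeze bottle where they stand.

Things in the scene. Friction and masses are not known exactly. Their poses are not given: they have to be found in the camera images.
- bin: Fixed steel roll-top bin, 316 mm deep (x), 292 wide (y), 183 high. Origin: centre of its underside, on the work surface; -x points out of its open front, z up. Floor 10 high; clear inside y -140 to 140; front sill 66 high at x -142 to -136. Roofed behind x = 0: load from above at x about -80, where a thing up to 90 tall clears the shutting cover.
- cover (a joint): Slatted curved cover of the bin, radius 145 mm, turning about an axis parallel to the bin's y at its x = 0, z = 25. Radians: 0 = fully shut (edge down at the front sill), 1.43 = fully open (rolled back under the roof); starts at 1.15 to 1.43. It stays where it is left; moving it takes about 1 to 6 N at the handle.
- cover_handle (a point): Middle of the cover's black round handle bar: diameter 12 mm, 150 long, along the bin's y, 60 off the cover on a post at each end; the bar can turn in the fingers. Path in the bin's frame at cover value q: x = -205 cos(0.314 + q), y = 0, z = 25 + 205 sin(0.314 + q): on top when open, in front 88 above the surface when shut.
- shaker: The short steel shaker to put away: upright cylinder, diameter 52 mm (54 at the rim of the domed, perforated top), 85 mm high, about 0.16 kg. Origin: centre of its underside; z up.
- tall_shaker: The tall steel shaker, to be left alone: same shape, diameter 52 mm, 150 mm high. Origin: centre of its underside; z up.
- bottle: White plastic squeeze bottle with a pointed nozzle, to be left alone: diameter 56 mm, 196 mm high. Origin: centre of its underside; z up.
There are look-alikes about, which are no part of the job. What is shaped like the shaker but green is not meant.

How it is judged (in metres and radians):
On the way, in this order (a step that is already met when the one before it is completed fails the run):
1. the short shaker stands released on the bin's floor (x of shaker in the frame of bin between -0.125 and 0.125 m and y of shaker in the frame of bin between -0.125 and 0.125 m and z of shaker in the frame of bin between 0 and 0.02 m and angle between shaker's own z axis and vertical below 0.175 rad and linear speed of shaker below 0.02 m/s and contact force between the fingers and shaker below 0.1 N), for 0.2 s.
2. the cover is shut (value of joint cover below 0.1 rad), for 0.2 s.
At the end, for the whole second after the job is handed in: The short shaker stands on the bin's floor, within 10 degrees of upright, released and at rest, and the cover is shut to within 0.1 rad (about 15 mm at its edge) (all of step 1 and value of joint cover below 0.1 rad); the robot touches nothing.
It fails at once if the tall shaker or the squeeze bottle is moved more than 30 mm or tipped over (distance of any of tall_shaker, bottle from where it was at the start of the episode above 0.03 m or angle between any of tall_shaker, bottle's own z axis and vertical above 0.5 rad).
It also fails if it takes over 61 s, if anything falls off the work surface, if the arm or the gripper's body presses on something with over 40 N, if the wrist force passes 120 N, or if a joint passes its speed limit or range.

## Working session

There is one attempt and no reset: what is moved stays moved. The work goes in short steps, Python scripts to look and compute and a tool call to move; the robot and the scene stay as the last step left them, time stands still between calls to the robot, and variables do not carry over. Pictures are saved under pics/ and viewed, at most 10 in all, crops included, and the job is handed in when it is done.

Besides the shell and the picture viewer there is one more tool, called as a command line: name --argument value ..., lists and objects as JSON in quotes. send_rows: Moves the arm, as the interface text tells. Its arguments: {"type":"object","properties":{"series":{"type":"array","items":{"type":"object","properties":{"ax":{"type":"number"},"ay":{"type":"number"},"az":{"type":"number"},"dx":{"type":"number"},"dy":{"type":"number"},"dz":{"type":"number"},"hand":{"type":"number"}}}}},"required":["series"]}

```bash
mkdir -p pics; ls
python3 - <<'E'
from cell import *
import cv2,numpy as np,pickle
s=read_state(); print({k:np.round(v,3).tolist() for k,v in s.items()})
d={}
for n in("scene","top"):
    g=get_image(n); d[n]=g; cv2.imwrite(f"pics/{n}0.png",g["pixels"][:,:,::-1])
    print(n,np.round(g["mtx"],1).tolist(),np.round(-np.array(g["R"]).T@g["t"],1))
pickle.dump(d,open("im0.pkl","wb"))
E
```

```text
pics
{'clock': 0.0, 'qpos': [-1.209, 0.629, 0.038, 1.518, -0.027, 0.996, -0.02], 'qd': [-0.001, 0.0, 0.0, 0.001, 0.001, 0.0, 0.0], 'tau': [0.001, -56.34, 1.226, -19.345, 0.011, 0.01, 0.0], 'eef_pos': [269.393, 590.862, 230.387], 'tool_rot': [-3.14, 0.0, 2.714], 'force': [0.907, -0.642, -0.711], 'torque': [0.026, 0.03, 0.023], 'gripper_force': 0.0, 'width': 85.61}
scene [[367.0, 0.0, 258.0], [0.0, 367.0, 190.8], [0.0, 0.0, 1.0]] [565.  228.7 969.5]
top [[406.8, 0.0, 251.2], [0.0, 406.8, 194.8], [0.0, 0.0, 1.0]] [ 474.5  -75.2 1103.5]
```

View pics/scene0.png

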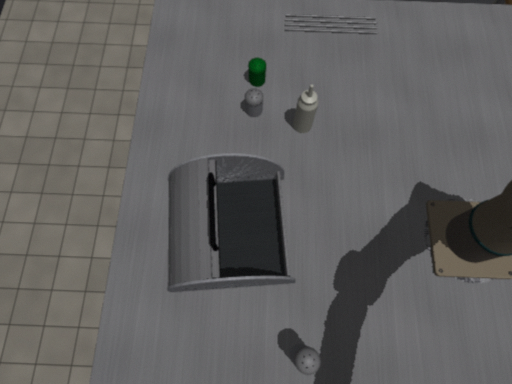

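View pics/top0.png

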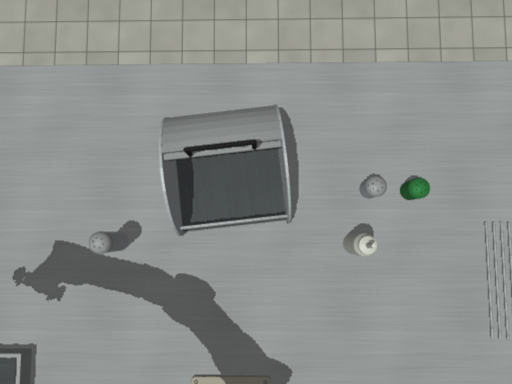

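The scene view shows a grey shaker at (254,102), a green one at (258,70), the bottle at (307,108), another grey shaker at (308,360), and the bin at about (230,225) with its handle at (212,210). In the top view these are: grey shakers at (375,186) and (100,242), green (418,188), bottle (365,244), bin around (228,170), handle (220,148).

Candidates for the short shaker are grey A at top (375,186), grey B at top (100,242), and green at (418,188), which is excluded. I'll triangulate the heights.

```bash
cat > h.py <<'E'
import numpy as np,cv2,pickle
from cell import *
def load(f): return pickle.load(open(f,"rb"))
def P(g): return np.array(g["mtx"])@np.c_[np.array(g["R"]),np.array(g["t"])]
def tri(gs,gt,a,b):
    X=cv2.triangulatePoints(P(gs),P(gt),np.float64(a).reshape(2,1),np.float64(b).reshape(2,1))[:,0];X=X[:3]/X[3]
    e=[np.linalg.norm(proj(g,X)-np.array(p)) for g,p in((gs,a),(gt,b))]
    return X,e
def proj(g,X):
    p=P(g)@np.r_[X,1]; return p[:2]/p[2]
def plane(g,p,z):
    R=np.array(g["R"]);c=-R.T@np.array(g["t"]);d=R.T@np.linalg.solve(np.array(g["mtx"]),[*p,1.]);return c+d*(z-c[2])/d[2]
E
python3 - <<'E'
from h import *
d=load("im0.pkl");s,t=d["scene"],d["top"]
for n,a,b in(("A",(254,97),(376,187)),("B",(308,360),(100,242)),("green",(257.5,64),(419,188)),("bottle tip",(311,87),(372,244))):
    X,e=tri(s,t,a,b);print(n,X.round(),np.round(e,1))
def crop(g,c,w,k): 
    x,y=c;p=g["pixels"][max(0,y-w):y+w,max(0,x-w):x+w,::-1];return cv2.resize(p,(k,k),interpolation=cv2.INTER_CUBIC)
o=np.vstack([np.hstack([crop(s,(256,92),32,290),crop(s,(308,352),32,290)]),np.hstack([crop(t,(378,188),32,290),crop(t,(105,240),32,290)])])
cv2.imwrite("pics/c1.png",o)
c=cv2.resize(t["pixels"][95:240,150:305,::-1],None,fx=4,fy=4,interpolation=cv2.INTER_CUBIC);cv2.imwrite("pics/c2.png",c)
E
```

```text
A [ 588. -375.   66.] [0.8 0.8]
B [451. 302. 140.] [0.1 0.1]
green [ 583. -477.   82.] [0.6 0.5]
bottle tip [ 446. -325.  195.] [0.1 0.1]
```

View pics/c1.png

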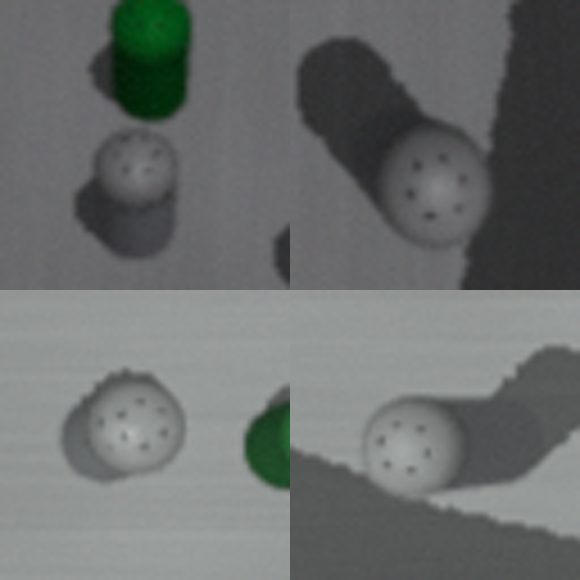

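View pics/c2.png

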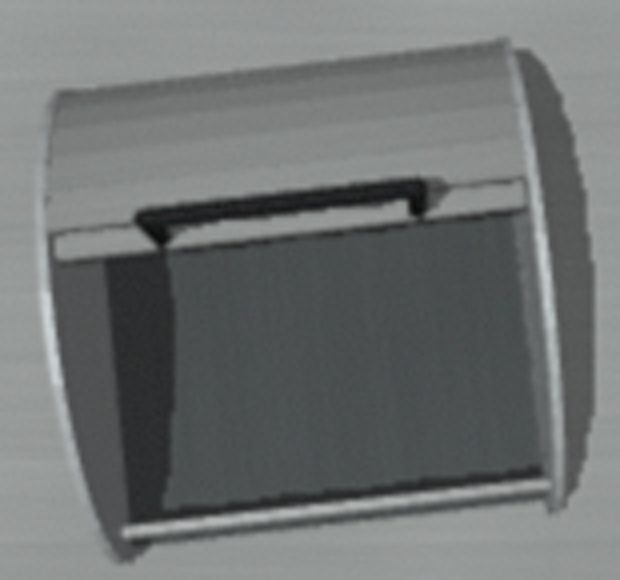

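Crop c1: A (scene (254.4,95.8), top (374.7,187.3)) is a short steel shaker about 80 mm high. B stands about 140 mm high, so it is the tall one. I choose A. Crop c2 shows the bin in the top view: sill ends near (182,228) and (287.5,216.5), handle bar from (186,149) to (257,142).

Run:
```python
from h import *
d=load("im0.pkl");s,t=d["scene"],d["top"]
print("A",*tri(s,t,(254.4,95.8),(374.7,187.3)))
# dome steel blob of A in top/scene by mask: bright vs. background is poor -> rim circle
for p in((182,228.3),(287.5,216.7)): print("sill",plane(t,p,66).round(1))
for p in((186.3,148.7),(257,141.8)): print("handle z~230",plane(t,p,230).round(1))
c=cv2.resize(s["pixels"][145:300,155:305,::-1],None,fx=3.8,fy=3.8,interpolation=cv2.INTER_CUBIC);cv2.imwrite("pics/c3.png",c)
```

```text
A [ 586.28784454 -366.41403789   84.03724933] [np.float64(1.0855678407526157), np.float64(0.999911323080469)]
sill [483.1 120.9  66. ]
sill [ 511.7 -148.1   66. ]
handle z~230 [655.1  82.6 230. ]
handle z~230 [669.3 -71.9 230. ]
```

View pics/c3.png

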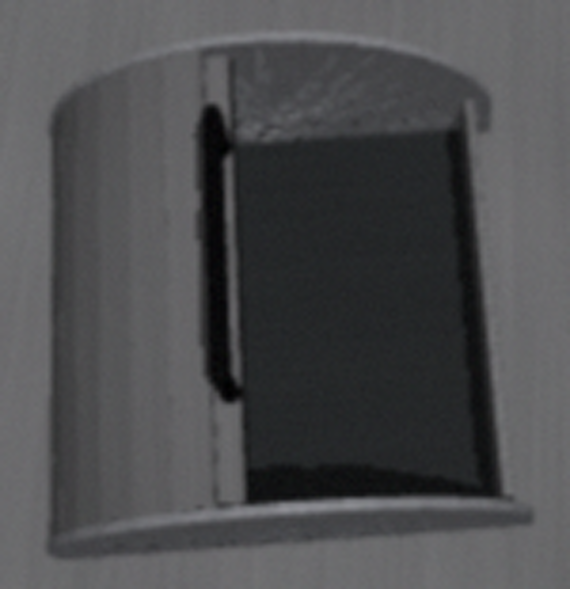

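Run:
```python
from h import *
d=load("im0.pkl");s,t=d["scene"],d["top"]
h1,e1=tri(s,t,(211,245),(186.3,148.7));h2,e2=tri(s,t,(210.5,173.6),(257,141.8))
s1,e3=tri(s,t,(288.2,275.5),(182,228.3));s2,e4=tri(s,t,(278.7,172),(287.5,216.7))
for x,e in((h1,e1),(h2,e2),(s1,e3),(s2,e4)):print(x.round(1),np.round(e,1))
v=s2-s1; yaw=np.arctan2(v[0],-v[1]); v2=h2-h1; print("len",np.linalg.norm(v),np.linalg.norm(v2),"yaw sill, handle",yaw,np.arctan2(v2[0],-v2[1]))
y=(yaw+np.arctan2(v2[0],-v2[1]))/2
ex=np.array([np.cos(y),np.sin(y)]);ey=np.array([-np.sin(y),np.cos(y)])
ms=(s1+s2)/2;mh=(h1+h2)/2
B=ms[:2]+139*ex; print("bin from sill",B)
r=mh[:2]-B; print("handle in bin",r@ex,r@ey,mh[2])
a=np.arctan2(mh[2]-25,-(r@ex)); print("q",a-.314,"radius",np.hypot(mh[2]-25,r@ex))
print("place",B-80*ex)
# shaker A: rim contour + scene base check
X=np.array([586,-372,85.]);print(proj(s,X),proj(t,X)); X[2]=0;print("base",proj(s,X),proj(t,X))
# segment A in scene by dark/bright difference
for g,nm,c in((s,"s",(254,98)),(t,"t",(375,187))):
    im=cv2.cvtColor(g["pixels"],cv2.COLOR_RGB2GRAY);x,y=c
    print(nm,im[y,x-20:x+21].tolist());print(im[y-20:y+25,x].tolist())
```

```text
[659.4  85.2 214.4] [0.7 0.5]
[672.8 -72.1 218.9] [0.6 0.5]
[484.7 122.5  55.1] [0.8 0.6]
[ 513.3 -149.1   57.1] [0.6 0.5]
len 273.11606856640407 157.9105148046878 yaw sill, handle 0.10513416043828863 0.08479683215882919
bin from sill [ 6.37379444e+02 -8.49241176e-02]
handle in bin 29.204265314786685 3.89740828666823 216.6532587293791
q 1.4080138090035736 radius 193.86557377256742
place [557.73991116  -7.67074975]
[255.62393117  94.21582635] [377.25403922 186.38029463]
base [255.52881548 110.48610396] [368.17616474 189.83841316]
s [108, 107, 109, 107, 109, 108, 106, 108, 106, 103, 85, 70, 75, 82, 89, 97, 98, 93, 102, 117, 122, 114, 105, 107, 105, 104, 100, 95, 89, 96, 106, 106, 106, 106, 108, 109, 106, 107, 110, 112, 112]
[23, 26, 24, 24, 22, 21, 25, 37, 79, 101, 90, 85, 94, 98, 101, 106, 109, 113, 121, 124, 122, 117, 113, 103, 93, 85, 77, 67, 60, 63, 65, 68, 69, 68, 67, 67, 67, 67, 70, 92, 103, 104, 103, 104, 102]
t [149, 151, 150, 145, 127, 97, 96, 99, 99, 98, 101, 118, 130, 140, 152, 155, 163, 160, 148, 179, 175, 165, 155, 153, 152, 143, 122, 110, 134, 133, 121, 120, 151, 156, 156, 155, 156, 154, 154, 155, 154]
[153, 155, 151, 152, 154, 153, 149, 114, 90, 100, 118, 130, 132, 133, 140, 146, 148, 151, 156, 167, 175, 173, 169, 159, 154, 152, 149, 139, 126, 123, 143, 154, 152, 152, 152, 150, 151, 152, 151, 151, 152, 151, 157, 157, 156]
```

Run:
```python
from h import *
d=load("im0.pkl");s,t=d["scene"],d["top"]
def both(n,a,b,z): print(n,plane(s,a,z).round(1),plane(t,b,z).round(1))
both("rim",(254.1,96.9),(376.1,186),72);print(tri(s,t,(254.1,96.9),(376.1,186)))
both("h1",(211,245),(186.3,148.7),228);both("h2",(210.5,173.6),(257,141.8),228)
both("s1",(288.2,275.5),(182,228.3),66);both("s2",(278.7,172),(287.5,216.7),66)
# base edge of A in scene: silhouettes cols 244..263 at rows, bottom row ~113.5
print("scene base near edge row",plane(s,(254.5,114.3),0))
both("tallB",(308,360),(100,242),150)
both("bottle tip",(311,87),(372,244),196)
```

```text
rim [ 590.3 -371.7   72. ] [ 588.4 -372.9   72. ]
(array([ 589.57523717, -374.31118836,   67.7076089 ]), [np.float64(0.3014476177395361), np.float64(0.27646809360573976)])
h1 [659.   87.5 228. ] [655.5  83.  228. ]
h2 [672.7 -68.7 228. ] [669.7 -71.9 228. ]
s1 [487.4 123.3  66. ] [483.1 120.9  66. ]
s2 [ 515.5 -145.8   66. ] [ 511.7 -148.1   66. ]
scene base near edge row [ 588.57854125 -358.61923941    0.        ]
tallB [452.5 300.6 150. ] [451.  297.6 150. ]
bottle tip [ 446.6 -323.7  196. ] [ 446.2 -324.2  196. ]
```

The tri heights read about 10 mm low with 1 px residuals, so I average plane casts from both views. This gives the short shaker at about (589,-373), bin origin at about (638,2) with yaw 0.10, and cover q about 1.40.

```bash
cat >> h.py <<'E'
from scipy.spatial.transform import Rotation as Ro
def delta(pos,yaw,frm=None,verbose=1):
    s=read_state() if frm is None else None
    p,r=(s["eef_pos"],s["tool_rot"]) if s else frm
    R=Ro.from_euler("xyz",r); T=Ro.from_euler("xyz",[np.pi,0,yaw])
    print("d cm",(R.inv().apply(np.array(pos)-p)/10).round(2),"a",(R.inv()*T).as_rotvec().round(3))
def st():
    s=read_state(); print({k:np.round(s[k],2).tolist() for k in("clock","eef_pos","tool_rot","force","width","gripper_force","qpos")})
E
python3 - <<'E'
from h import *
delta((589,-373,200),1.0)
E
```

```text
d cm [-69.07 -74.45   3.17] a [-1.000e-03  1.000e-03  1.714e+00]
```

send_rows --series '[{"dx":-3.45,"dy":-3.7,"dz":0,"az":0.09,"hand":0},{"dx":-6.9,"dy":-7.4,"dz":0,"az":0.18,"hand":0},{"dx":-10.4,"dy":-11.2,"dz":0,"az":0.27,"hand":0},{"dx":-13.8,"dy":-14.9,"dz":0,"az":0.36,"hand":0},{"dx":-17.2,"dy":-18.6,"dz":0,"az":0.45,"hand":0},{"dx":-20.7,"dy":-22.3,"dz":0,"az":0.54,"hand":0},{"dx":-24.1,"dy":-26,"dz":0,"az":0.63,"hand":0},{"dx":-27.6,"dy":-29.7,"dz":0,"az":0.72,"hand":0},{"dx":-31,"dy":-33.5,"dz":0,"az":0.8,"hand":0},{"dx":-34.5,"dy":-37.2,"dz":0,"az":0.88,"hand":0}]'

```text
invalid input at $.series[0]: expected keys ax, ay, az, dx, dy, dz, hand
```

Run:
```python
from h import *
st();delta((589,-373,200),1.0)
```

```text
{'clock': 0.1, 'eef_pos': [269.38, 590.96, 230.49], 'tool_rot': [-3.14, 0.0, 2.71], 'force': [0.1, -0.2, -0.11], 'width': 85.41, 'gripper_force': 0.0, 'qpos': [-1.21, 0.63, 0.04, 1.52, -0.03, 1.0, -0.02]}
d cm [-69.07 -74.45   3.17] a [-1.000e-03  1.000e-03  1.714e+00]
```

All seven keys are required in each row, so I'll resend.

send_rows --series '[{"ax":0,"ay":0,"dx":-3.45,"dy":-3.7,"dz":0,"az":0.09,"hand":0},{"ax":0,"ay":0,"dx":-6.9,"dy":-7.4,"dz":0,"az":0.18,"hand":0},{"ax":0,"ay":0,"dx":-10.4,"dy":-11.2,"dz":0,"az":0.27,"hand":0},{"ax":0,"ay":0,"dx":-13.8,"dy":-14.9,"dz":0,"az":0.36,"hand":0},{"ax":0,"ay":0,"dx":-17.2,"dy":-18.6,"dz":0,"az":0.45,"hand":0},{"ax":0,"ay":0,"dx":-20.7,"dy":-22.3,"dz":0,"az":0.54,"hand":0},{"ax":0,"ay":0,"dx":-24.1,"dy":-26,"dz":0,"az":0.63,"hand":0},{"ax":0,"ay":0,"dx":-27.6,"dy":-29.7,"dz":0,"az":0.72,"hand":0},{"ax":0,"ay":0,"dx":-31,"dy":-33.5,"dz":0,"az":0.8,"hand":0},{"ax":0,"ay":0,"dx":-34.5,"dy":-37.2,"dz":0,"az":0.88,"hand":0}]'

```text
clock: 1.1
eef_pos: [426.8, 114.9, 231.3]
tool_rot: [-3.141, -0.0, 1.831]
force: [1.0, 1.0, 0.3]
width: 85.4
gripper_force: 0.0
```

Run:
```python
from h import *
st();delta((589,-373,200),1.0)
```

```text
{'clock': 1.1, 'eef_pos': [426.82, 114.93, 231.3], 'tool_rot': [-3.14, -0.0, 1.83], 'force': [0.97, 1.04, 0.28], 'width': 85.4, 'gripper_force': 0.0, 'qpos': [-0.57, 0.35, 0.33, 2.07, -0.16, 0.74, 0.12]}
d cm [-51.32   3.13   3.12] a [-0.    -0.     0.831]
```

send_rows --series '[{"ax":0,"ay":0,"dx":-5,"dy":0.3,"dz":0,"az":0.09,"hand":0},{"ax":0,"ay":0,"dx":-10,"dy":0.6,"dz":0,"az":0.18,"hand":0},{"ax":0,"ay":0,"dx":-15,"dy":0.9,"dz":0,"az":0.27,"hand":0},{"ax":0,"ay":0,"dx":-20,"dy":1.2,"dz":0,"az":0.36,"hand":0},{"ax":0,"ay":0,"dx":-25,"dy":1.5,"dz":0,"az":0.45,"hand":0},{"ax":0,"ay":0,"dx":-30,"dy":1.8,"dz":0,"az":0.54,"hand":0},{"ax":0,"ay":0,"dx":-35,"dy":2.1,"dz":0,"az":0.63,"hand":0},{"ax":0,"ay":0,"dx":-40,"dy":2.4,"dz":0,"az":0.72,"hand":0},{"ax":0,"ay":0,"dx":-45,"dy":2.7,"dz":0,"az":0.8,"hand":0},{"ax":0,"ay":0,"dx":-49,"dy":3,"dz":0,"az":0.83,"hand":0}]'

```text
clock: 2.1
eef_pos: [583.1, -351.4, 230.7]
tool_rot: [-3.141, 0.001, 1.0]
force: [0.9, -0.0, 0.5]
width: 85.5
gripper_force: 0.0
```

send_rows --series '[{"ax":0,"ay":0,"dx":-1,"dy":0,"dz":2,"az":0,"hand":0},{"ax":0,"ay":0,"dx":-1.5,"dy":0,"dz":3.5,"az":0,"hand":0},{"ax":0,"ay":0,"dx":-1.5,"dy":0,"dz":3.5,"az":0,"hand":0},{"ax":0,"ay":0,"dx":-1.5,"dy":0,"dz":3.5,"az":0,"hand":0},{"ax":0,"ay":0,"dx":-1.5,"dy":0,"dz":3.5,"az":0,"hand":0}]'

```text
clock: 2.6
eef_pos: [576.2, -359.9, 197.1]
tool_rot: [3.141, -0.001, 1.006]
force: [0.7, -0.5, 0.7]
width: 85.5
gripper_force: 0.0
```

Run:
```python
from h import *
st();delta((589,-373,36),1.0)
d={}
for n in("scene","top"):
    d[n]=get_image(n)
pickle.dump(d,open("im1.pkl","wb"))
s,t=d["scene"],d["top"]
cv2.imwrite("pics/c4.png",np.hstack([cv2.resize(s["pixels"][45:145,205:305,::-1],(400,400),interpolation=2),cv2.resize(t["pixels"][140:240,325:425,::-1],(400,400),interpolation=2)]))
```

```text
{'clock': 2.6, 'eef_pos': [576.17, -359.88, 197.14], 'tool_rot': [3.14, -0.0, 1.01], 'force': [0.74, -0.46, 0.65], 'width': 85.48, 'gripper_force': 0.0, 'qpos': [0.24, 0.76, 0.51, 1.47, -0.41, 1.02, 0.29]}
d cm [-0.44  1.77 16.12] a [ 0.001 -0.001  0.006]
```

View pics/c4.png

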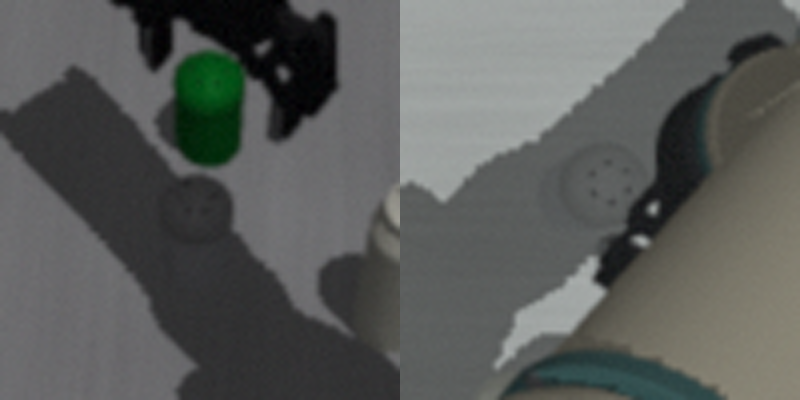

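The crop shows the shaker under the gripper at scene (254.3,97) and top (375,186.3), same as before. The open fingers straddle about scene (260,69), and green and bottle are clear of the fingers. I'll check the gripper's projection, then descend.

Run:
```python
from h import *
d=load("im1.pkl");s=d["scene"]
c=np.array([576.2,-359.9,210]);y=np.array([np.sin(1.006),-np.cos(1.006),0])
for k in(-50,0,50): print(proj(s,c+k*y))
```

```text
[276.29543235  78.98768063]
[259.54039306  69.29732508]
[243.11520059  59.79773798]
```

send_rows --series '[{"ax":0,"ay":0,"dx":-0.4,"dy":1.8,"dz":2,"az":0,"hand":0},{"ax":0,"ay":0,"dx":-0.4,"dy":1.8,"dz":5,"az":0,"hand":0},{"ax":0,"ay":0,"dx":-0.4,"dy":1.8,"dz":8,"az":0,"hand":0},{"ax":0,"ay":0,"dx":-0.4,"dy":1.8,"dz":8,"az":0,"hand":0},{"ax":0,"ay":0,"dx":-0.4,"dy":1.8,"dz":8,"az":0,"hand":0}]'

```text
clock: 3.2
eef_pos: [588.6, -374.0, 117.0]
tool_rot: [3.141, 0.0, 1.004]
force: [0.3, -1.1, 0.3]
width: 85.3
gripper_force: 0.0
```

Run:
```python
from h import *
st();delta((589,-373,36),1.0)
d={}
for n in("scene","top"): d[n]=get_image(n)
s,t=d["scene"],d["top"]
cv2.imwrite("pics/c5.png",np.hstack([cv2.resize(s["pixels"][45:145,205:305,::-1],(400,400),interpolation=2),cv2.resize(t["pixels"][140:240,325:425,::-1],(400,400),interpolation=2)]))
```

```text
{'clock': 3.2, 'eef_pos': [588.59, -374.05, 117.02], 'tool_rot': [3.14, 0.0, 1.0], 'force': [0.35, -1.06, 0.32], 'width': 85.34, 'gripper_force': 0.0, 'qpos': [0.28, 0.87, 0.47, 1.48, -0.46, 0.91, 0.32]}
d cm [ 0.11 -0.02  8.1 ] a [0.    0.    0.004]
```

View pics/c5.png

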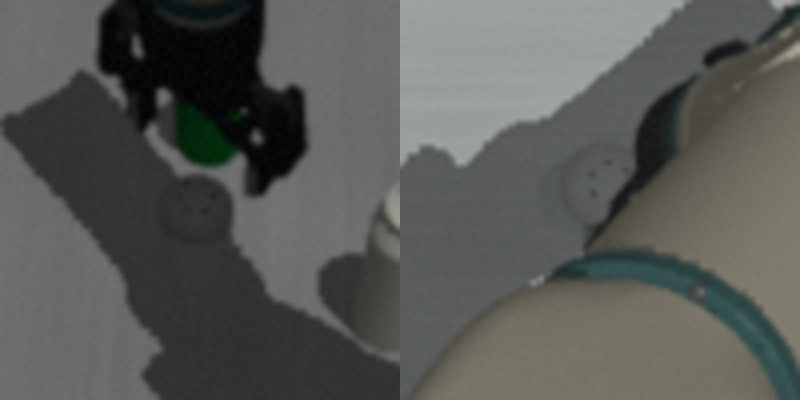

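The projection matches the picture (tips about the predicted points) and the shaker sits between the fingers at crop (197,208). I'll go down and grip.

send_rows --series '[{"ax":0,"ay":0,"dx":0.1,"dy":0,"dz":2,"az":0,"hand":0},{"ax":0,"ay":0,"dx":0.1,"dy":0,"dz":4,"az":0,"hand":0},{"ax":0,"ay":0,"dx":0.1,"dy":0,"dz":6,"az":0,"hand":0},{"ax":0,"ay":0,"dx":0.1,"dy":0,"dz":8,"az":0,"hand":0},{"ax":0,"ay":0,"dx":0.1,"dy":0,"dz":8.1,"az":0,"hand":0},{"ax":0,"ay":0,"dx":0.1,"dy":0,"dz":8.1,"az":0,"hand":0}]'

```text
clock: 3.9
eef_pos: [589.4, -374.0, 36.7]
tool_rot: [3.14, 0.0, 1.004]
force: [0.4, -0.4, 1.0]
width: 85.3
gripper_force: 0.0
```

send_rows --series '[{"ax":0,"ay":0,"dx":0,"dy":0,"dz":0,"az":0,"hand":0.2},{"ax":0,"ay":0,"dx":0,"dy":0,"dz":0,"az":0,"hand":0.3},{"ax":0,"ay":0,"dx":0,"dy":0,"dz":0,"az":0,"hand":0.4},{"ax":0,"ay":0,"dx":0,"dy":0,"dz":0,"az":0,"hand":0.7},{"ax":0,"ay":0,"dx":0,"dy":0,"dz":0,"az":0,"hand":1},{"ax":0,"ay":0,"dx":0,"dy":0,"dz":0,"az":0,"hand":1},{"ax":0,"ay":0,"dx":0,"dy":0,"dz":0,"az":0,"hand":1},{"ax":0,"ay":0,"dx":0,"dy":0,"dz":0,"az":0,"hand":1}]'

```text
clock: 4.7
eef_pos: [589.7, -374.1, 37.2]
tool_rot: [3.139, -0.0, 1.004]
force: [0.3, 0.3, 5.8]
width: 52.0
gripper_force: 61.3
```

send_rows --series '[{"ax":0,"ay":0,"dx":0,"dy":0,"dz":-1,"az":0,"hand":1},{"ax":0,"ay":0,"dx":0,"dy":0,"dz":-4,"az":0,"hand":1},{"ax":0,"ay":0,"dx":0,"dy":0,"dz":-7,"az":0,"hand":1},{"ax":0,"ay":0,"dx":0,"dy":0,"dz":-10,"az":0,"hand":1},{"ax":0,"ay":0,"dx":0,"dy":0,"dz":-13,"az":0,"hand":1},{"ax":0,"ay":0,"dx":0,"dy":0,"dz":-16,"az":0,"hand":1},{"ax":0,"ay":0,"dx":0,"dy":0,"dz":-19,"az":0,"hand":1},{"ax":0,"ay":0,"dx":0,"dy":0,"dz":-22,"az":0,"hand":1},{"ax":0,"ay":0,"dx":0,"dy":0,"dz":-22,"az":0,"hand":1},{"ax":0,"ay":0,"dx":0,"dy":0,"dz":-22,"az":0,"hand":1}]'

```text
clock: 5.7
eef_pos: [588.5, -373.2, 255.7]
tool_rot: [3.141, -0.0, 1.004]
force: [-0.2, 0.3, -1.9]
width: 52.2
gripper_force: 63.3
```

Run:
```python
from h import *
st();delta((558,-6,257),0.1)
```

```text
{'clock': 5.7, 'eef_pos': [588.51, -373.25, 255.75], 'tool_rot': [3.14, -0.0, 1.0], 'force': [-0.21, 0.28, -1.93], 'width': 52.2, 'gripper_force': 63.26, 'qpos': [0.25, 0.73, 0.54, 1.35, -0.38, 1.16, 0.26]}
d cm [ 29.34 -22.3   -0.13] a [ 0.    -0.001  0.904]
```

send_rows --series '[{"ax":0,"ay":0,"dx":2,"dy":-1.5,"dz":0,"az":0.07,"hand":1},{"ax":0,"ay":0,"dx":5,"dy":-3.8,"dz":0,"az":0.16,"hand":1},{"ax":0,"ay":0,"dx":8,"dy":-6.1,"dz":0,"az":0.26,"hand":1},{"ax":0,"ay":0,"dx":11,"dy":-8.4,"dz":0,"az":0.36,"hand":1},{"ax":0,"ay":0,"dx":14,"dy":-10.7,"dz":0,"az":0.46,"hand":1},{"ax":0,"ay":0,"dx":17,"dy":-13,"dz":0,"az":0.56,"hand":1},{"ax":0,"ay":0,"dx":20,"dy":-15.2,"dz":0,"az":0.66,"hand":1},{"ax":0,"ay":0,"dx":23,"dy":-17.5,"dz":0,"az":0.76,"hand":1},{"ax":0,"ay":0,"dx":26,"dy":-19.8,"dz":0,"az":0.86,"hand":1},{"ax":0,"ay":0,"dx":28,"dy":-21.3,"dz":0,"az":0.904,"hand":1}]'

```text
clock: 6.7
eef_pos: [557.7, -18.8, 253.2]
tool_rot: [-3.14, 0.004, 0.1]
force: [0.9, 0.7, -2.7]
width: 51.6
gripper_force: 63.4
```

send_rows --series '[{"ax":0,"ay":0,"dx":1.7,"dy":0,"dz":0,"az":0,"hand":1},{"ax":0,"ay":0,"dx":1.7,"dy":0,"dz":0,"az":0,"hand":1},{"ax":0,"ay":0,"dx":1.7,"dy":0,"dz":0,"az":0,"hand":1}]'

```text
clock: 7.0
eef_pos: [575.1, -21.5, 254.0]
tool_rot: [3.141, 0.003, 0.099]
force: [-0.2, -1.0, -2.0]
width: 51.6
gripper_force: 63.5
```

Run:
```python
from h import *
st();delta((558,-6,48),0.1)
d={}
for n in("scene","top"): d[n]=get_image(n)
pickle.dump(d,open("im2.pkl","wb"))
s,t=d["scene"],d["top"]
cv2.imwrite("pics/c6.png",np.hstack([cv2.resize(s["pixels"][130:310,150:330,::-1],(400,400),interpolation=2),cv2.resize(t["pixels"][80:260,140:320,::-1],(400,400),interpolation=2)]))
```

```text
{'clock': 7.0, 'eef_pos': [575.13, -21.46, 254.03], 'tool_rot': [3.14, 0.0, 0.1], 'force': [-0.25, -0.95, -1.96], 'width': 51.58, 'gripper_force': 63.49, 'qpos': [-0.52, 0.63, 0.85, 1.72, -0.53, 1.05, -0.96]}
d cm [-1.49 -1.72 20.61] a [ 0.     0.003 -0.001]
```

View pics/c6.png

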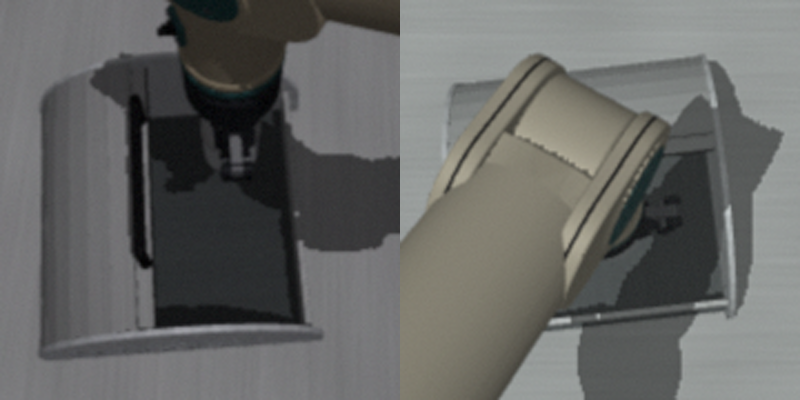

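The shaker is held upright above the bin (scene crop (235,150)). The wrist overhangs the cover side, so I'll estimate its height numerically before descending.

Run:
```python
from h import *
d=load("im2.pkl");s,t=d["scene"],d["top"]
out={}
for n,g in d.items():
    im=g["pixels"].astype(int); m=((im[:,:,0]-im[:,:,2])>14).astype(np.uint8)  # beige arm
    k,l,stt,_=cv2.connectedComponentsWithStats(m)
    if n=="scene": m[:, :130]=0
    else: m[:70]=0
    c=max(cv2.findContours(m,0,1)[0],key=cv2.contourArea)[:,0]
    out[n]=c; i=c[:,0].argmin() if n=="scene" else c[:,1].argmin(); print(n,c[i],c.min(0),c.max(0),cv2.contourArea(c))
    if n=="scene": print("lowest rows", c[c[:,1].argmax()])
c=out["scene"];print(sorted({tuple(p) for p in c if p[0]<300})[::6])
c=out["top"];print([tuple(map(int,p)) for p in c if p[1]<150][::5])
for z in(350,420,480,550): print(z,plane(t,out["top"][out["top"][:,1].argmin()].astype(float),z).round(),plane(s,out["scene"][out["scene"][:,0].argmin()].astype(float),z).round())
```

```text
scene [206  92] [206  38] [484 156] 17788.5
lowest rows [447 156]
top [198 106] [ 64 106] [256 323] 14246.0
[(np.int32(206), np.int32(92)), (np.int32(208), np.int32(93)), (np.int32(211), np.int32(87)), (np.int32(213), np.int32(87)), (np.int32(215), np.int32(83)), (np.int32(216), np.int32(87)), (np.int32(218), np.int32(81)), (np.int32(219), np.int32(87)), (np.int32(221), np.int32(78)), (np.int32(222), np.int32(85)), (np.int32(223), np.int32(94)), (np.int32(225), np.int32(73)), (np.int32(226), np.int32(88)), (np.int32(228), np.int32(68)), (np.int32(229), np.int32(86)), (np.int32(230), np.int32(89)), (np.int32(232), np.int32(64)), (np.int32(233), np.int32(87)), (np.int32(234), np.int32(96)), (np.int32(235), np.int32(97)), (np.int32(237), np.int32(57)), (np.int32(238), np.int32(91)), (np.int32(240), np.int32(53)), (np.int32(241), np.int32(47)), (np.int32(242), np.int32(46)), (np.int32(243), np.int32(44)), (np.int32(243), np.int32(98)), (np.int32(244), np.int32(98)), (np.int32(245), np.int32(99)), (np.int32(246), np.int32(99)), (np.int32(247), np.int32(93)), (np.int32(248), np.int32(90)),
[... 2006 characters left out ...]
(249, 135), (247, 133), (242, 137), (240, 134), (241, 132), (238, 131), (233, 129), (232, 126), (229, 126), (226, 124), (223, 121), (219, 120), (216, 118), (213, 119), (211, 116), (208, 116), (205, 119), (201, 123), (197, 128), (194, 133), (192, 138), (188, 140), (187, 136), (190, 132), (194, 127), (198, 122), (201, 117), (205, 112), (202, 110), (197, 115), (193, 120), (189, 125), (185, 130), (181, 135), (177, 140), (173, 145), (167, 149), (171, 144), (174, 139), (178, 134), (182, 129), (186, 124), (190, 119), (194, 114), (198, 109)]
350 [713.  40. 350.] [ 678. -193.  350.]
420 [690.  29. 420.] [ 665. -145.  420.]
480 [671.  20. 480.] [ 654. -104.  480.]
550 [649.   9. 550.] [641. -57. 550.]
```

The overhang is at about x 635, z 590, short of the handle in x and well above it after a 206 mm descent. Going down.

send_rows --series '[{"ax":0,"ay":0,"dx":-1.5,"dy":-1.7,"dz":0,"az":0,"hand":1},{"ax":0,"ay":0,"dx":-1.5,"dy":-1.7,"dz":2,"az":0,"hand":1},{"ax":0,"ay":0,"dx":-1.5,"dy":-1.7,"dz":5,"az":0,"hand":1},{"ax":0,"ay":0,"dx":-1.5,"dy":-1.7,"dz":8,"az":0,"hand":1},{"ax":0,"ay":0,"dx":-1.5,"dy":-1.7,"dz":11,"az":0,"hand":1},{"ax":0,"ay":0,"dx":-1.5,"dy":-1.7,"dz":14,"az":0,"hand":1},{"ax":0,"ay":0,"dx":-1.5,"dy":-1.7,"dz":16.5,"az":0,"hand":1},{"ax":0,"ay":0,"dx":-1.5,"dy":-1.7,"dz":18,"az":0,"hand":1},{"ax":0,"ay":0,"dx":-1.5,"dy":-1.7,"dz":18.5,"az":0,"hand":1},{"ax":0,"ay":0,"dx":-1.5,"dy":-1.7,"dz":18.5,"az":0,"hand":1}]'

```text
clock: 8.1
eef_pos: [559.6, -6.2, 70.3]
tool_rot: [3.141, 0.0, 0.099]
force: [0.1, 0.2, -1.7]
width: 52.1
gripper_force: 63.5
```

Run:
```python
from h import *
st();delta((558,-6,48),0.1)
```

```text
{'clock': 8.1, 'eef_pos': [559.63, -6.22, 70.28], 'tool_rot': [3.14, 0.0, 0.1], 'force': [0.1, 0.17, -1.68], 'width': 52.08, 'gripper_force': 63.53, 'qpos': [-0.42, 0.83, 0.63, 1.91, -0.78, 0.66, -0.78]}
d cm [-0.16 -0.04  2.23] a [ 0.     0.    -0.001]
```

send_rows --series '[{"ax":0,"ay":0,"dx":-0.2,"dy":0,"dz":0.6,"az":0,"hand":1},{"ax":0,"ay":0,"dx":-0.2,"dy":0,"dz":1.2,"az":0,"hand":1},{"ax":0,"ay":0,"dx":-0.2,"dy":0,"dz":1.7,"az":0,"hand":1},{"ax":0,"ay":0,"dx":-0.2,"dy":0,"dz":2.0,"az":0,"hand":1},{"ax":0,"ay":0,"dx":-0.2,"dy":0,"dz":2.2,"az":0,"hand":1},{"ax":0,"ay":0,"dx":-0.2,"dy":0,"dz":2.3,"az":0,"hand":1},{"ax":0,"ay":0,"dx":-0.2,"dy":0,"dz":2.3,"az":0,"hand":1}]'

```text
clock: 8.8
eef_pos: [557.9, -5.9, 47.4]
tool_rot: [-3.142, -0.0, 0.1]
force: [-0.1, 0.2, -1.3]
width: 52.0
gripper_force: 63.5
```

send_rows --series '[{"ax":0,"ay":0,"dx":0,"dy":0,"dz":0.1,"az":0,"hand":1},{"ax":0,"ay":0,"dx":0,"dy":0,"dz":0.1,"az":0,"hand":1},{"ax":0,"ay":0,"dx":0,"dy":0,"dz":0.1,"az":0,"hand":1}]'

```text
clock: 9.1
eef_pos: [558.1, -6.0, 47.2]
tool_rot: [-3.141, -0.001, 0.1]
force: [-1.9, 0.7, 4.8]
width: 52.0
gripper_force: 63.7
```

Contact with the floor (+5 N). Releasing slowly, then rising.

send_rows --series '[{"ax":0,"ay":0,"dx":0,"dy":0,"dz":0,"az":0,"hand":0.35},{"ax":0,"ay":0,"dx":0,"dy":0,"dz":0,"az":0,"hand":0.2},{"ax":0,"ay":0,"dx":0,"dy":0,"dz":0,"az":0,"hand":0.1},{"ax":0,"ay":0,"dx":0,"dy":0,"dz":0,"az":0,"hand":0},{"ax":0,"ay":0,"dx":0,"dy":0,"dz":0,"az":0,"hand":0},{"ax":0,"ay":0,"dx":0,"dy":0,"dz":0,"az":0,"hand":0},{"ax":0,"ay":0,"dx":0,"dy":0,"dz":-1,"az":0,"hand":0},{"ax":0,"ay":0,"dx":0,"dy":0,"dz":-3,"az":0,"hand":0},{"ax":0,"ay":0,"dx":0,"dy":0,"dz":-6,"az":0,"hand":0},{"ax":0,"ay":0,"dx":0,"dy":0,"dz":-9,"az":0,"hand":0}]'

```text
clock: 10.1
eef_pos: [557.4, -6.1, 137.7]
tool_rot: [3.141, 0.001, 0.099]
force: [-0.5, 0.5, 0.6]
width: 85.4
gripper_force: 0.0
```

send_rows --series '[{"ax":0,"ay":0,"dx":0,"dy":0,"dz":-3,"az":0,"hand":0},{"ax":0,"ay":0,"dx":0,"dy":0,"dz":-6,"az":0,"hand":0},{"ax":0,"ay":0,"dx":0,"dy":0,"dz":-9,"az":0,"hand":0},{"ax":0,"ay":0,"dx":0,"dy":0,"dz":-12,"az":0,"hand":0},{"ax":0,"ay":0,"dx":0,"dy":0,"dz":-15,"az":0,"hand":0},{"ax":0,"ay":0,"dx":0,"dy":0,"dz":-18,"az":0,"hand":0},{"ax":0,"ay":0,"dx":0,"dy":0,"dz":-18,"az":0,"hand":0},{"ax":0,"ay":0,"dx":0,"dy":0,"dz":-18,"az":0,"hand":0}]'

```text
clock: 10.9
eef_pos: [557.6, -5.9, 317.1]
tool_rot: [-3.141, -0.001, 0.1]
force: [0.5, -0.1, -1.0]
width: 85.1
gripper_force: 0.0
```

Run:
```python
from h import *
st()
d={}
for n in("scene","top"): d[n]=get_image(n)
pickle.dump(d,open("im3.pkl","wb"))
s,t=d["scene"],d["top"]
cv2.imwrite("pics/c7.png",np.hstack([cv2.resize(s["pixels"][130:310,150:330,::-1],(400,400),interpolation=2),cv2.resize(t["pixels"][80:260,140:320,::-1],(400,400),interpolation=2)]))
y=.1;ex=np.array([np.cos(y),np.sin(y),0]);ey=np.array([-np.sin(y),np.cos(y),0])
for z in (10,85+10):print("shaker proj",proj(s,np.array([558,-6,z])),proj(t,np.array([558,-6,z])))
B=np.array([638,2.,0])
for k in(-75,75):
    X=B+27*ex+k*ey+[0,0,228];print("bar",X,proj(s,X),proj(t,X))
```

```text
{'clock': 10.9, 'eef_pos': [557.63, -5.92, 317.07], 'tool_rot': [-3.14, -0.0, 0.1], 'force': [0.52, -0.15, -0.96], 'width': 85.13, 'gripper_force': 0.0, 'qpos': [-0.61, 0.54, 0.91, 1.68, -0.46, 1.15, -1.04]}
shaker proj [260.52703117 227.66427015] [233.12362099 200.46302731]
shaker proj [261.07974089 219.42854509] [230.96883888 197.87309543]
bar [672.35261871 -69.92981015 228.        ] [210.68331763 173.1010493 ] [256.08195681 140.62332219]
bar [657.37760621  79.32081465 228.        ] [212.11334129 241.08387626] [187.96735029 147.84348593]
```

View pics/c7.png

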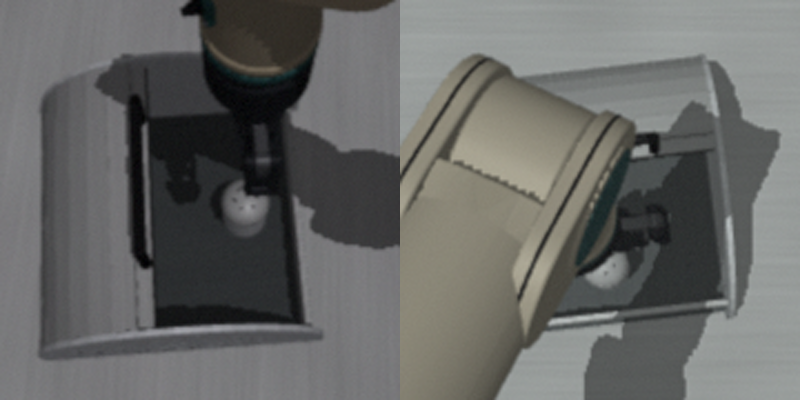

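The shaker stands upright and released in the bin at scene crop (245,205), i.e. pixel (260,222), matching its predicted projection. The bar's predicted ends agree within 1-4 px. Now moving over the handle with the fingers closing along the bin's x.

Run:
```python
from h import *
delta((664.5,6,290),1.67)
```

```text
d cm [10.82 -0.08  2.54] a [-2.00e-03  1.00e-03 -1.57e+00]
```

send_rows --series '[{"ax":0,"ay":0,"dx":1,"dy":0,"dz":0,"az":-0.14,"hand":0},{"ax":0,"ay":0,"dx":2,"dy":0,"dz":0,"az":-0.28,"hand":0},{"ax":0,"ay":0,"dx":3,"dy":0,"dz":0,"az":-0.42,"hand":0},{"ax":0,"ay":0,"dx":4,"dy":0,"dz":0,"az":-0.56,"hand":0},{"ax":0,"ay":0,"dx":5,"dy":0,"dz":0,"az":-0.7,"hand":0},{"ax":0,"ay":0,"dx":6,"dy":0,"dz":0,"az":-0.84,"hand":0},{"ax":0,"ay":0,"dx":7,"dy":0,"dz":0,"az":-0.98,"hand":0},{"ax":0,"ay":0,"dx":8,"dy":0,"dz":0,"az":-1.12,"hand":0},{"ax":0,"ay":0,"dx":9,"dy":0,"dz":0,"az":-1.26,"hand":0},{"ax":0,"ay":0,"dx":10.8,"dy":0,"dz":0,"az":-1.4,"hand":0}]'

```text
clock: 12.0
eef_pos: [664.3, 4.8, 314.9]
tool_rot: [-3.138, 0.0, 1.505]
force: [0.1, 0.0, -0.4]
width: 85.4
gripper_force: 0.0
```

send_rows --series '[{"ax":0,"ay":0,"dx":0,"dy":0,"dz":0,"az":-0.14,"hand":0},{"ax":0,"ay":0,"dx":0,"dy":0,"dz":1,"az":-0.17,"hand":0},{"ax":0,"ay":0,"dx":0,"dy":0,"dz":2,"az":-0.17,"hand":0},{"ax":0,"ay":0,"dx":0,"dy":0,"dz":2,"az":-0.17,"hand":0},{"ax":0,"ay":0,"dx":0,"dy":0,"dz":2,"az":-0.17,"hand":0}]'

```text
clock: 12.5
eef_pos: [664.6, 4.9, 295.5]
tool_rot: [-3.14, -0.0, 1.668]
force: [0.4, -0.4, 0.2]
width: 85.5
gripper_force: 0.0
```

Run:
```python
from h import *
st();delta((664.5,6,209),1.67)
```

```text
{'clock': 12.5, 'eef_pos': [664.59, 4.93, 295.48], 'tool_rot': [-3.14, -0.0, 1.67], 'force': [0.38, -0.42, 0.23], 'width': 85.46, 'gripper_force': 0.0, 'qpos': [-0.29, 0.63, 0.43, 1.39, -0.27, 1.18, 0.27]}
d cm [0.11 0.02 8.65] a [-0.002 -0.    -0.002]
```

send_rows --series '[{"ax":0,"ay":0,"dx":0,"dy":0,"dz":2,"az":0,"hand":0},{"ax":0,"ay":0,"dx":0,"dy":0,"dz":4,"az":0,"hand":0},{"ax":0,"ay":0,"dx":0,"dy":0,"dz":6,"az":0,"hand":0},{"ax":0,"ay":0,"dx":0,"dy":0,"dz":8,"az":0,"hand":0},{"ax":0,"ay":0,"dx":0,"dy":0,"dz":8.6,"az":0,"hand":0},{"ax":0,"ay":0,"dx":0,"dy":0,"dz":8.6,"az":0,"hand":0},{"ax":0,"ay":0,"dx":0,"dy":0,"dz":8.6,"az":0,"hand":0.3},{"ax":0,"ay":0,"dx":0,"dy":0,"dz":8.6,"az":0,"hand":0.5},{"ax":0,"ay":0,"dx":0,"dy":0,"dz":8.6,"az":0,"hand":0.6},{"ax":0,"ay":0,"dx":0,"dy":0,"dz":8.6,"az":0,"hand":0.7}]'

```text
clock: 13.5
eef_pos: [665.5, 4.9, 211.0]
tool_rot: [3.141, -0.0, 1.67]
force: [0.1, 0.5, 0.1]
width: 27.9
gripper_force: 0.0
```

send_rows --series '[{"ax":0,"ay":0,"dx":0,"dy":0,"dz":0,"az":0,"hand":0.75},{"ax":0,"ay":0,"dx":0,"dy":0,"dz":0,"az":0,"hand":0.8},{"ax":0,"ay":0,"dx":0,"dy":0,"dz":0,"az":0,"hand":1},{"ax":0,"ay":0,"dx":0,"dy":0,"dz":0,"az":0,"hand":1},{"ax":0,"ay":0,"dx":0,"dy":0,"dz":0,"az":0,"hand":1}]'

```text
clock: 14.0
eef_pos: [665.3, 4.9, 210.5]
tool_rot: [3.141, 0.0, 1.67]
force: [-0.4, 0.2, 1.7]
width: 9.9
gripper_force: 58.4
```

Run:
```python
from h import *
st()
s=read_state();p=s["eef_pos"]+np.array([0,0,19])
y=.1;ex=np.array([np.cos(y),np.sin(y),0])
B=np.array([638,2.,0]);r=(p-B)
print("bin x",r@ex,"z",p[2],"radius",np.hypot(r@ex,p[2]-25))
# arc in tool frame from here
R=Ro.from_euler("xyz",s["tool_rot"]);a0=np.arctan2(p[2]-25,-(r@ex));print("a0",a0,"q",a0-.314)
A=lambda a:np.array([-205*np.cos(a)*ex[0],-205*np.cos(a)*ex[1],205*np.sin(a)])
for a in np.arange(a0,.3,-.0705): print(round(a,3),(R.inv().apply(A(a)-A(a0))/10).round(2))
```

```text
{'clock': 14.0, 'eef_pos': [665.33, 4.88, 210.48], 'tool_rot': [3.14, 0.0, 1.67], 'force': [-0.37, 0.17, 1.75], 'width': 9.89, 'gripper_force': 58.41, 'qpos': [-0.27, 0.7, 0.4, 1.5, -0.3, 1.0, 0.31]}
bin x 27.48288859499869 z 229.47995911546352 radius 206.31859549101904
a0 1.7043995041235367 q 1.3903995041235366
1.704 [0. 0. 0.]
1.634 [-0.   -1.44 -0.14]
1.563 [-0.   -2.88 -0.18]
1.493 [-0.   -4.33 -0.12]
1.422 [-0.   -5.76  0.04]
1.352 [-0.01 -7.18  0.3 ]
1.281 [-0.01 -8.58  0.67]
1.211 [-0.01 -9.95  1.13]
1.14 [-1.000e-02 -1.128e+01  1.680e+00]
1.07 [-1.000e-02 -1.258e+01  2.330e+00]
0.999 [-1.000e-02 -1.382e+01  3.070e+00]
0.929 [-1.000e-02 -1.501e+01  3.890e+00]
0.858 [-1.000e-02 -1.613e+01  4.800e+00]
0.788 [-1.000e-02 -1.719e+01  5.780e+00]
0.717 [-1.000e-02 -1.818e+01  6.830e+00]
0.647 [ -0.02 -19.09   7.96]
0.576 [ -0.02 -19.92   9.14]
0.506 [-2.000e-02 -2.067e+01  1.038e+01]
0.435 [-2.000e-02 -2.132e+01  1.166e+01]
0.365 [-2.000e-02 -2.189e+01  1.299e+01]
```

The bar is gripped (58 N). I'll start along the arc in small steps and watch the force.

send_rows --series '[{"ax":0,"ay":0,"dx":0,"dy":-0.7,"dz":-0.08,"az":0,"hand":1},{"ax":0,"ay":0,"dx":0,"dy":-1.44,"dz":-0.14,"az":0,"hand":1},{"ax":0,"ay":0,"dx":0,"dy":-2.16,"dz":-0.17,"az":0,"hand":1},{"ax":0,"ay":0,"dx":0,"dy":-2.88,"dz":-0.18,"az":0,"hand":1},{"ax":0,"ay":0,"dx":0,"dy":-3.6,"dz":-0.16,"az":0,"hand":1},{"ax":0,"ay":0,"dx":0,"dy":-4.33,"dz":-0.12,"az":0,"hand":1},{"ax":0,"ay":0,"dx":0,"dy":-5.05,"dz":-0.05,"az":0,"hand":1},{"ax":0,"ay":0,"dx":0,"dy":-5.76,"dz":0.04,"az":0,"hand":1}]'

```text
clock: 14.8
eef_pos: [611.2, -1.2, 210.8]
tool_rot: [3.133, 0.002, 1.67]
force: [8.4, -2.1, -4.1]
width: 10.1
gripper_force: 58.6
```

Run:
```python
from h import *
st()
g=get_image("top");s=get_image("scene")
p=np.array(read_state()["eef_pos"])+[0,0,19]
y=.1;ey=np.array([-np.sin(y),np.cos(y),0])
for n,im in(("scene",s),("top",g)):
    m=(im["pixels"].max(2)<22).astype(np.uint8)
    for k in(-75,-45,45,75):
        q=proj(im,p+k*ey);c,r=np.round(q).astype(int);print(n,k,q.round(1),im["pixels"][r-5:r+6,c].max(1).tolist() if n=="top" else im["pixels"][r,c-5:c+6].max(1).tolist())
```

```text
{'clock': 14.8, 'eef_pos': [611.17, -1.19, 210.78], 'tool_rot': [3.13, 0.0, 1.67], 'force': [8.42, -2.15, -4.13], 'width': 10.08, 'gripper_force': 58.61, 'qpos': [-0.29, 0.62, 0.41, 1.67, -0.3, 0.9, 0.33]}
scene -75 [236.3 171.2] [49, 47, 48, 48, 52, 49, 50, 52, 52, 50, 49]
scene -45 [236.8 184. ] [61, 61, 63, 60, 64, 64, 65, 63, 66, 67, 67]
scene 45 [238.7 224.7] [56, 41, 21, 11, 11, 13, 11, 13, 30, 44, 44]
scene 75 [239.4 239. ] [63, 48, 38, 25, 13, 10, 9, 11, 15, 35, 43]
top -75 [259.  165.6] [105, 102, 90, 79, 59, 37, 36, 46, 49, 50, 47]
top -45 [245.2 167. ] [105, 104, 82, 46, 17, 22, 22, 27, 70, 81, 82]
top 45 [204.  171.4] [112, 110, 109, 109, 108, 107, 108, 106, 107, 105, 106]
top 75 [190.3 172.8] [124, 120, 122, 121, 121, 119, 119, 119, 119, 120, 119]
```

The bar is at the predicted pixels (dark at scene (239,239), top (245,167)), so the cover is following. Continuing.

send_rows --series '[{"ax":0,"ay":0,"dx":0,"dy":-1.42,"dz":0.26,"az":0,"hand":1},{"ax":0,"ay":0,"dx":0,"dy":-2.82,"dz":0.63,"az":0,"hand":1},{"ax":0,"ay":0,"dx":0,"dy":-4.19,"dz":1.09,"az":0,"hand":1},{"ax":0,"ay":0,"dx":0,"dy":-5.52,"dz":1.64,"az":0,"hand":1},{"ax":0,"ay":0,"dx":0,"dy":-6.82,"dz":2.29,"az":0,"hand":1},{"ax":0,"ay":0,"dx":0,"dy":-8.06,"dz":3.03,"az":0,"hand":1},{"ax":0,"ay":0,"dx":0,"dy":-9.25,"dz":3.85,"az":0,"hand":1},{"ax":0,"ay":0,"dx":0,"dy":-10.37,"dz":4.76,"az":0,"hand":1}]'

```text
clock: 15.7
eef_pos: [507.1, -12.7, 163.4]
tool_rot: [3.135, 0.003, 1.669]
force: [4.6, -3.2, 4.1]
width: 9.7
gripper_force: 60.8
```

```bash
cat > arc.py <<'E'
from h import *
st()
s=read_state();p=s["eef_pos"]+np.array([0,0,19])
y=.1;ex=np.array([np.cos(y),np.sin(y),0]);B=np.array([638,2.,0]);r=p-B
print("radius",np.hypot(r@ex,p[2]-25),"q",np.arctan2(p[2]-25,-(r@ex))-.314)
R=Ro.from_euler("xyz",s["tool_rot"])
for a in np.arange(.858,.25,-.06): print(round(a,3),(R.inv().apply(B+[0,0,25]+205*np.array([-np.cos(a)*ex[0],-np.cos(a)*ex[1],np.sin(a)])-p)/10).round(2))
E
python3 arc.py
```

```text
{'clock': 15.7, 'eef_pos': [507.12, -12.75, 163.37], 'tool_rot': [3.14, 0.0, 1.67], 'force': [4.6, -3.17, 4.12], 'width': 9.71, 'gripper_force': 60.76, 'qpos': [-0.29, 0.55, 0.38, 2.0, -0.32, 0.65, 0.39]}
radius 205.2041251774857 q 0.5599915847240595
0.858 [ 0.16 -0.24  0.23]
0.798 [ 0.16 -1.15  1.05]
0.738 [ 0.16 -2.01  1.93]
0.678 [ 0.16 -2.82  2.86]
0.618 [ 0.16 -3.56  3.84]
0.558 [ 0.17 -4.25  4.86]
0.498 [ 0.17 -4.88  5.91]
0.438 [ 0.17 -5.44  7.01]
0.378 [ 0.17 -5.94  8.13]
0.318 [ 0.17 -6.36  9.29]
0.258 [ 0.18 -6.72 10.46]
```

send_rows --series '[{"ax":0,"ay":0,"dx":0,"dy":-0.91,"dz":0.82,"az":0,"hand":1},{"ax":0,"ay":0,"dx":0,"dy":-1.77,"dz":1.7,"az":0,"hand":1},{"ax":0,"ay":0,"dx":0,"dy":-2.58,"dz":2.63,"az":0,"hand":1},{"ax":0,"ay":0,"dx":0,"dy":-3.32,"dz":3.61,"az":0,"hand":1},{"ax":0,"ay":0,"dx":0,"dy":-4.01,"dz":4.63,"az":0,"hand":1},{"ax":0,"ay":0,"dx":0,"dy":-4.64,"dz":5.68,"az":0,"hand":1},{"ax":0,"ay":0,"dx":0,"dy":-5.2,"dz":6.78,"az":0,"hand":1},{"ax":0,"ay":0,"dx":0,"dy":-5.6,"dz":7.7,"az":0,"hand":1},{"ax":0,"ay":0,"dx":0,"dy":-5.6,"dz":7.7,"az":0,"hand":1}]'

```text
clock: 16.6
eef_pos: [451.1, -18.7, 84.9]
tool_rot: [3.138, 0.003, 1.668]
force: [5.1, -4.7, -5.4]
width: 10.0
gripper_force: 58.7
```

```bash
python3 arc.py
```

```text
{'clock': 16.6, 'eef_pos': [451.12, -18.7, 84.94], 'tool_rot': [3.14, 0.0, 1.67], 'force': [5.12, -4.71, -5.38], 'width': 10.03, 'gripper_force': 58.74, 'qpos': [-0.2, 0.63, 0.25, 2.19, -0.42, 0.36, 0.5]}
radius 203.91238936911935 q 0.08352737242051428
0.858 [ 0.18  5.42 -7.59]
0.798 [ 0.18  4.52 -6.77]
0.738 [ 0.18  3.66 -5.88]
0.678 [ 0.19  2.85 -4.95]
0.618 [ 0.19  2.11 -3.98]
0.558 [ 0.19  1.42 -2.96]
0.498 [ 0.19  0.8  -1.9 ]
0.438 [ 0.19  0.24 -0.8 ]
0.378 [ 0.19 -0.25  0.33]
0.318 [ 0.2  -0.68  1.48]
0.258 [ 0.2  -1.03  2.66]
```

send_rows --series '[{"ax":0,"ay":0,"dx":0,"dy":-0.2,"dz":0.5,"az":0,"hand":1},{"ax":0,"ay":0,"dx":0,"dy":-0.4,"dz":1.0,"az":0,"hand":1},{"ax":0,"ay":0,"dx":0,"dy":-0.5,"dz":1.5,"az":0,"hand":1},{"ax":0,"ay":0,"dx":0,"dy":-0.5,"dz":1.5,"az":0,"hand":1}]'

```text
clock: 17.0
eef_pos: [446.9, -18.9, 71.4]
tool_rot: [3.136, 0.003, 1.668]
force: [2.2, -2.8, 8.3]
width: 9.7
gripper_force: 62.3
```

```bash
python3 arc.py|head -2
```

```text
{'clock': 17.0, 'eef_pos': [446.93, -18.86, 71.44], 'tool_rot': [3.14, 0.0, 1.67], 'force': [2.24, -2.8, 8.34], 'width': 9.69, 'gripper_force': 62.27, 'qpos': [-0.17, 0.65, 0.22, 2.21, -0.44, 0.31, 0.52]}
radius 203.0322123092046 q 0.014189268427575563
```

send_rows --series '[{"ax":0,"ay":0,"dx":0,"dy":-0.05,"dz":0.2,"az":0,"hand":1},{"ax":0,"ay":0,"dx":0,"dy":-0.05,"dz":0.4,"az":0,"hand":1},{"ax":0,"ay":0,"dx":0,"dy":-0.05,"dz":0.4,"az":0,"hand":1}]'

```text
clock: 17.3
eef_pos: [446.8, -18.7, 70.4]
tool_rot: [3.133, 0.001, 1.668]
force: [-3.0, -3.3, 50.0]
width: 9.9
gripper_force: 67.9
```

The hard stop is reached (50 N). I'll relax, open partially so the inner finger misses the cover, and rise straight up.

send_rows --series '[{"ax":0,"ay":0,"dx":0,"dy":0,"dz":-0.35,"az":0,"hand":1},{"ax":0,"ay":0,"dx":0,"dy":0,"dz":-0.35,"az":0,"hand":0.6},{"ax":0,"ay":0,"dx":0,"dy":0,"dz":-0.35,"az":0,"hand":0.55},{"ax":0,"ay":0,"dx":0,"dy":0,"dz":-0.35,"az":0,"hand":0.55},{"ax":0,"ay":0,"dx":0,"dy":0,"dz":-0.35,"az":0,"hand":0.55}]'

```text
clock: 17.8
eef_pos: [442.7, -16.9, 69.4]
tool_rot: [-3.14, -0.0, 1.67]
force: [-0.0, 0.2, 0.3]
width: 38.3
gripper_force: 0.0
```

send_rows --series '[{"ax":0,"ay":0,"dx":0,"dy":0.3,"dz":-1,"az":0,"hand":0.55},{"ax":0,"ay":0,"dx":0,"dy":0.3,"dz":-2.5,"az":0,"hand":0.55},{"ax":0,"ay":0,"dx":0,"dy":0.3,"dz":-4.5,"az":0,"hand":0.55},{"ax":0,"ay":0,"dx":0,"dy":0,"dz":-7,"az":0,"hand":0.55},{"ax":0,"ay":0,"dx":0,"dy":0,"dz":-10,"az":0,"hand":0.55},{"ax":0,"ay":0,"dx":0,"dy":0,"dz":-14,"az":0,"hand":0.55},{"ax":0,"ay":0,"dx":0,"dy":0,"dz":-18,"az":0,"hand":0.55},{"ax":0,"ay":0,"dx":0,"dy":0,"dz":-20,"az":0,"hand":0.55},{"ax":0,"ay":0,"dx":0,"dy":0,"dz":-20,"az":0,"hand":0.55},{"ax":0,"ay":0,"dx":0,"dy":0,"dz":-20,"az":0,"hand":0.55}]'

```text
clock: 18.8
eef_pos: [442.9, -16.8, 269.4]
tool_rot: [-3.141, -0.0, 1.67]
force: [0.5, 0.1, -0.6]
width: 38.4
gripper_force: 0.0
```

Run:
```python
from h import *
st()
s=get_image("scene");t=get_image("top")
cv2.imwrite("pics/c8.png",np.hstack([cv2.resize(s["pixels"][:,:,::-1],(400,300)),cv2.resize(t["pixels"][:,:,::-1],(400,300))]))
```

```text
{'clock': 18.8, 'eef_pos': [442.91, -16.8, 269.35], 'tool_rot': [-3.14, -0.0, 1.67], 'force': [0.45, 0.08, -0.55], 'width': 38.4, 'gripper_force': 0.0, 'qpos': [-0.4, 0.31, 0.5, 2.02, -0.2, 0.85, 0.3]}
```

View pics/c8.png

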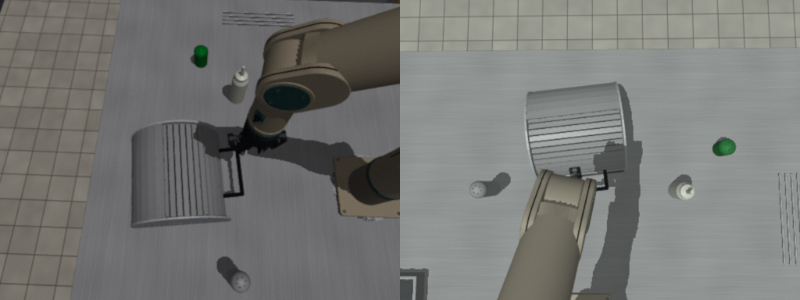

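The cover is shut over the bin (scene crop (180,170)) with its handle in front at (238,175). The gripper is clear, and the bottle (239,85) and tall shaker (240,281) have not moved. Handing in.

```bash
python3 -c "
from cell import *
print(finish_job())"
```

```text
the job is handed in; nothing more can be done
None
```

The short shaker stands upright and released on the bin's floor, the cover is pressed down to its stop, the tall shaker and bottle were not touched, and the job is handed in (18.8 s on the robot's clock, no verdict returned).

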